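# Reset a tripped breaker on the bench power console

## Task

One of the three circuits on the grey bench console has tripped and its round breaker cap has popped out: switch that circuit's rocker off, press the cap back in until it stays home, then switch the same rocker on again. A rocker is on when its far end, nearer the round cap, is down, and off when its near end is down. Only press with the fingertips; leave the other two circuits and the loose things lying round the console as they are.

Things in the scene. Friction and masses are not known exactly. Their poses are not given: they have to be found in the camera images.
- console: Grey console screwed to the bench, 165 deep (x) x 245 wide (y) mm, sloping from 45 mm high at its near edge to 73 at the far edge; origin under its centre at bench level, x to its far side, y left. On the slope (0.17 rad), 75 mm apart, lie three like face plates in any order, each with a black rocker (45 x 27 mm, long way near-far) and, 75 mm beyond its pivot, a round breaker cap. All under 100 mm high
- tripped_near (a point): Tripped circuit (at the start its rocker is ON and its breaker cap stands out): point on the upper face of its rocker switch, in the middle of the near half (the end towards the robot side of the console, marked with a small ring), 16 mm from the rocker's pivot; moves with the rocker
- tripped_far (a point): Tripped circuit (at the start its rocker is ON and its breaker cap stands out): the same point on the far half of its rocker (the end towards the round button, marked with a short bar), 16 mm from the pivot
- tripped_rocker (a joint): Tripped circuit (at the start its rocker is ON and its breaker cap stands out): rocker angle, rad: +0.20 = ON, far half down; -0.20 = OFF, near half down. It snaps over its middle (0) and stays at either end; about 4 N on the middle of the raised half, some 6 mm of travel there
- tripped_cap (a point): Tripped circuit (at the start its rocker is ON and its breaker cap stands out): middle of the flat top of the round black cap of its push-to-reset breaker, 20 mm across, moves with it; when tripped the top stands 23 mm off the face plate, when home 11 mm (nut round it: 4 mm)
- tripped_reset (a joint): Tripped circuit (at the start its rocker is ON and its breaker cap stands out): travel of the breaker's cap, m, pressed square into the face plate: 0 = tripped, popped out 12 mm with the pale stem showing under the cap; 0.012 = home. About 5 N to start; past 6.5 mm it snaps home by itself and stays in
- running_near (a point): Running circuit (rocker ON, cap home; to be left alone): point on the upper face of its rocker switch, in the middle of the near half (the end towards the robot side of the console, marked with a small ring), 16 mm from the rocker's pivot; moves with the rocker
- running_far (a point): Running circuit (rocker ON, cap home; to be left alone): the same point on the far half of its rocker (the end towards the round button, marked with a short bar), 16 mm from the pivot
- running_rocker (a joint): Running circuit (rocker ON, cap home; to be left alone): rocker angle, rad: +0.20 = ON, far half down; -0.20 = OFF, near half down. It snaps over its middle (0) and stays at either end; about 4 N on the middle of the raised half, some 6 mm of travel there
- running_cap (a point): Running circuit (rocker ON, cap home; to be left alone): middle of the flat top of the round black cap of its push-to-reset breaker, 20 mm across, moves with it; when tripped the top stands 23 mm off the face plate, when home 11 mm (nut round it: 4 mm)
- running_reset (a joint): Running circuit (rocker ON, cap home; to be left alone): travel of the breaker's cap, m, pressed square into the face plate: 0 = tripped, popped out 12 mm with the pale stem showing under the cap; 0.012 = home. About 5 N to start; past 6.5 mm it snaps home by itself and stays in
- spare_near (a point): Spare circuit (rocker OFF, cap home; to be left alone): point on the upper face of its rocker switch, in the middle of the near half (the end towards the robot side of the console, marked with a small ring), 16 mm from the rocker's pivot; moves with the rocker
- spare_far (a point): Spare circuit (rocker OFF, cap home; to be left alone): the same point on the far half of its rocker (the end towards the round button, marked with a short bar), 16 mm from the pivot
- spare_rocker (a joint): Spare circuit (rocker OFF, cap home; to be left alone): rocker angle, rad: +0.20 = ON, far half down; -0.20 = OFF, near half down. It snaps over its middle (0) and stays at either end; about 4 N on the middle of the raised half, some 6 mm of travel there
- spare_cap (a point): Spare circuit (rocker OFF, cap home; to be left alone): middle of the flat top of the round black cap of its push-to-reset breaker, 20 mm across, moves with it; when tripped the top stands 23 mm off the face plate, when home 11 mm (nut round it: 4 mm)
- spare_reset (a joint): Spare circuit (rocker OFF, cap home; to be left alone): travel of the breaker's cap, m, pressed square into the face plate: 0 = tripped, popped out 12 mm with the pale stem showing under the cap; 0.012 = home. About 5 N to start; past 6.5 mm it snaps home by itself and stays in
- stapler: Loose red and black stapler, 34 x 126 x 44 mm, beside the console; origin at the centre of its underside; bystander
- marker: Loose black marker pen, 18 x 135 x 20 mm, lying beside the console; origin at the centre of its underside; bystander
- tape_roll: Loose flat roll of orange heat tape, 68 mm across, 12 mm high, beside the console; origin at the centre of its underside; bystander

How it is judged:
On the way, in this order (a step that is already met when the one before it is completed fails the run):
1. the tripped circuit's rocker is switched off while its cap is still out (value of joint tripped_rocker below -0.15 rad and value of joint tripped_reset below 0.003 m), for 0.1 s.
2. with the rocker off, its breaker cap is pressed home (value of joint tripped_reset above 0.0105 m and value of joint tripped_rocker below -0.15 rad), for 0.2 s.
3. the same rocker is switched on again (value of joint tripped_rocker above 0.15 rad and value of joint tripped_reset above 0.0105 m), for 0.2 s.
At the end, for the whole second after the job is handed in: the tripped circuit's rocker is on (over 0.15 rad), its cap is home (over 10.5 mm in), the running circuit is still on and the spare one still off with both caps home, and stapler, marker and tape roll lie still within 20 mm of where they were (all of step 3 and value of joint running_rocker above 0.15 rad and value of joint spare_rocker below -0.15 rad and value of joint each of running_reset, spare_reset above 0.0105 m and linear speed of each of stapler, marker, tape_roll below 0.02 m/s and distance of each of stapler, marker, tape_roll from where it was at the start of the episode below 0.02 m); the robot touches nothing.
It fails at once if the running circuit is switched off (value of joint running_rocker below 0.05 rad).
It fails at once if the spare circuit is switched on (value of joint spare_rocker above -0.05 rad).
It fails at once if the stapler is lifted or pushed away (distance of stapler from where it was at the start of the episode above 0.02 m).
It fails at once if the marker is lifted or pushed away (distance of marker from where it was at the start of the episode above 0.02 m).
It fails at once if the tape_roll is lifted or pushed away (distance of tape_roll from where it was at the start of the episode above 0.02 m).
It also fails if it takes over 45 s, if anything falls off the work surface, if the arm or the gripper's body presses on something with over 40 N, if the wrist force passes 120 N, or if a joint passes its speed limit or range.

## Robot

A 7-joint arm with a two-finger parallel gripper is mounted at the origin on the work surface; the furniture and walls round the work are solid. World frame = base frame: x ahead of the robot, y to its left, z up, the work surface at z = 0. Lengths are in m, angles in rad, forces in N, time in s.
With the tool pointing down it reaches from about 0.4 to 0.85 m from the base axis. Payload 4.4 kg.
Tool frame: the origin (TCP) lies midway between the tips of the shut fingers; the grasp point (between the pads) lies 19 mm behind it (arm.grasp_offset is the distance from the TCP to the grasp point, in m); z points along the fingers, y is the line along which they close (so a half turn about z gives the same grasp; the last joint's range is limited). The gripper opens to 94 mm and grips with 3 to 60 N. Pads are 16 mm wide; open, the fingers measure 119 mm over their backs; the gripper's body (75 mm by 177 mm) begins 78 mm behind the grasp point.
Start: joints at [-1.362, 0.628, 0.038, 1.517, -0.027, 0.996, -0.02], TCP at [0.176, 0.626, 0.205] pointing down, gripper open.
Joint ranges: [-3.06, 3.06], [-0.37, 2.12], [-1.25, 1.32], [0.18, 2.47], [-1.1, 4.24], [0.23, 1.98], [-2.94, 2.94]. Speed limits (rad/s): [2.57, 2.57, 3.14, 3.14, 3.14, 3.14, 3.14].

## Interface

Orientations are given as a unit quaternion [w, x, y, z].
In Python, from bench import arm gives the robot as it stands.
- The arm moves only by the tool jog_arm, never from a script. Its argument "plan" is a list of rows, each an object of numbers: "dx", "dy", "dz": the shift along the tool's x, y, z in units of 0.6 m (1.0 is 0.6 m); "roll": the turn about the tool's z in units of 90 degrees (1.0 is 90 degrees); "fingers": the finger opening in mm, from 0 to 94. A call has 1 to 20 rows; each row is the pose to reach, as a shift and turn from the pose commanded when the call began, along the tool's axes at that moment; what a row does not reach only later rows make up. A row lasts 1/12 s, in which the tool goes at most 41.7 mm and 7.16 degrees, less where a joint would pass 70% of its speed; a pose out of reach is approached as far as the arm can. A call with a number of a shift or a turn outside -1 to 1 is refused whole. A call with a gripper value outside its range is refused whole. The fingers move at their own pace and stop on an object; "force" is the grip in N (left out, the last holds). Time passes only in rows, so rows that repeat a pose let the fingers close. It gives the time, the measured TCP pose, the force, the opening and the grip force at its end, in the units of the state.
- arm.get_obs(): the state, without advancing time (a new reading comes with each control period).
- arm.read_camera(name): name is "scene" or "top" or "wrist"; returns a dict with "pixels" (384x512x3 uint8, blue, green, red), "fx", "fy", "cx", "cy" (pixels), "k1" (the pictures are not rectified: a ray, as slopes to the right and down, at radius r is drawn at 1 + k1 r^2 times it, then the intrinsics apply), "world_from_camera" (4x4, takes a point from camera to world coordinates); the wrist camera has in their place "mount" (4x4, takes a point from camera to tool coordinates, whose origin is the TCP and whose axes are the flange's). Camera axes: x right, y down, z forward; pixel columns grow to the right and rows downward; lengths in m; the calibration is good to about 2 mm. A picture is of the moment at which its call begins: read the wrist's pose just before it. There is no depth.
- arm.hand_in(): hands the job in; it is judged then, once.
The state is a dict: "clock": time; "joints": joint angles; "dq": joint speeds; "effort": joint torques, N m; "position": TCP position; "orientation": TCP orientation; "ft_force": force on the tool from outside, world axes, zero at the start; "wrist_torque": the same for the moment, N m; "opening": finger opening in m; "grip_force": force on a finger pad.
Only numpy, scipy, OpenCV 4.12 (cv2) and the standard library are available. Lean on these libraries where they do the work, as an engineer would, in place of code of your own. Each camera call takes 0.05 s, during which the arm holds its last target. There are 200 camera calls.

## Working session

There is one attempt and no reset: what is moved stays moved. The work goes in short steps, Python scripts to look and compute and a tool call to move; the robot and the scene stay as the last step left them, time stands still between calls to the robot, and variables do not carry over. Pictures are saved under pics/ and viewed, at most 10 in all, crops included, and the job is handed in when it is done.

Besides the shell and the picture viewer there is one more tool, called after "Call:" by a JSON object that holds its "method" and its "body", one argument or row to a line. jog_arm: Moves the arm, as the interface text tells. Its arguments: {"type":"object","properties":{"plan":{"type":"array","items":{"type":"object","properties":{"dx":{"type":"number","minimum":-1,"maximum":1},"dy":{"type":"number","minimum":-1,"maximum":1},"dz":{"type":"number","minimum":-1,"maximum":1},"roll":{"type":"number","minimum":-1,"maximum":1},"fingers":{"type":"number"}}}},"force":{"type":"number"}},"required":["plan"]}

```bash
mkdir -p pics; python3 - <<'E'
from bench import arm
import cv2
for n in("top","scene"):
    c=arm.read_camera(n); cv2.imwrite(f"pics/{n}0.png",c["pixels"])
    print(n,c["fx"],c["fy"],c["cx"],c["cy"],c["k1"],c["world_from_camera"])
o=arm.get_obs();print(o["clock"],o["position"],o["orientation"],o["opening"],o["ft_force"])
E
```

```text
top 472.05413398607044 472.05413398607044 260.2130415838046 187.62415736638178 -0.04150136328613383 [[ 0.01336268 -0.99118738  0.13179157  0.42620998]
 [-0.99961947 -0.0164232  -0.02216286  0.02416235]
 [ 0.02413199 -0.13144526 -0.99102966  1.41023474]
 [ 0.          0.          0.          1.        ]]
scene 354.90293770034344 354.90293770034344 251.57565257125898 193.76164899860242 -0.0746226385681689 [[-0.84600656 -0.37188315  0.38206783  0.24359387]
 [-0.53283856  0.56435483 -0.63054476  0.59659176]
 [ 0.01886714 -0.73702547 -0.67560157  0.72361172]
 [ 0.          0.          0.          1.        ]]
0.1 [0.17615989 0.62506286 0.20466969] [-1.15053101e-04  1.36937497e-01  9.90579334e-01 -8.32066525e-04] 0.09358709771990052 [-0.10445945  0.21585961 -0.29847915]
```

View pics/top0.png

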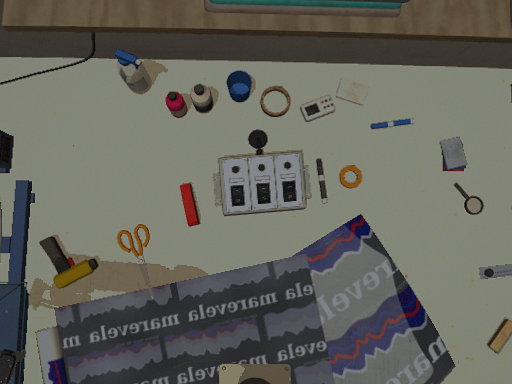

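View pics/scene0.png

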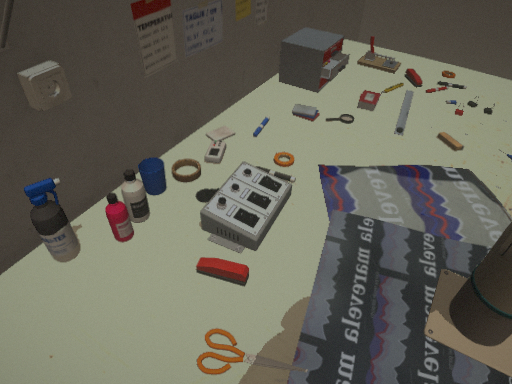

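The console is at about (262,182) in the top view and (248,203) in the scene view. The stapler lies to its left, the marker and tape roll to its right. I'll enlarge both views next.

```bash
python3 - <<'E'
import cv2,numpy as np
a=cv2.imread("pics/top0.png")[142:220,210:315];b=cv2.imread("pics/scene0.png")[158:248,195:300]
a=cv2.resize(a,None,fx=5,fy=5,interpolation=2);b=cv2.resize(b,None,fx=5,fy=5,interpolation=2)
cv2.imwrite("pics/ta.png",a);cv2.imwrite("pics/sb.png",b)
E
```

```text
(no output)
```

View pics/ta.png

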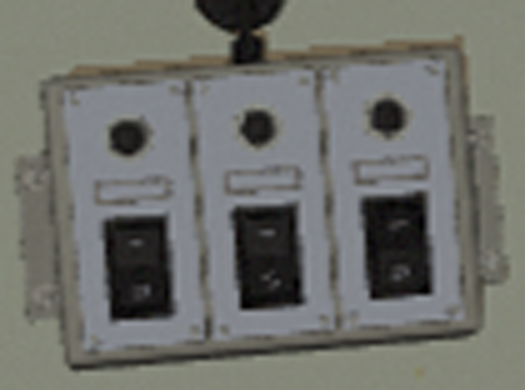

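View pics/sb.png

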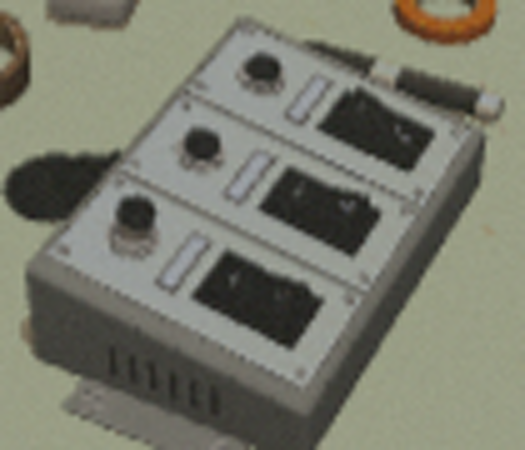

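The top crop shows caps at crop pixels (128,137), (258,127) and (387,117), with a rocker below each. In the scene crop, the left circuit (cap at (135,215)) seems to show its pale stem. I'll check that by measuring heights across the two views.

```bash
cat > h.py <<'E'
import cv2,numpy as np
from bench import arm
def ray(c,p,T=None):
    T=c["world_from_camera"] if T is None else T
    K=np.array([[c["fx"],0,c["cx"]],[0,c["fy"],c["cy"]],[0,0,1]])
    u=cv2.undistortPoints(np.array([[p]],float),K,np.array([c["k1"],0,0,0,0.]))[0,0]
    d=T[:3,:3]@np.r_[u,1]; return T[:3,3],d/np.linalg.norm(d)
def tri(rs):
    A=sum(np.eye(3)-np.outer(d,d) for o,d in rs);b=sum((np.eye(3)-np.outer(d,d))@o for o,d in rs)
    x=np.linalg.solve(A,b);return x,max(np.linalg.norm(np.cross(x-o,d)) for o,d in rs)
def dark(img,box,t=60,lo=15):
    x0,y0,x1,y1=box;g=img[y0:y1,x0:x1].max(2)
    n,l,s,c=cv2.connectedComponentsWithStats((g<t).astype(np.uint8),connectivity=4)
    return [(s[i,4],*np.round(c[i]+[x0,y0],2)) for i in range(1,n) if s[i,4]>=lo]
E
python3 - <<'E'
from h import *
for n,box in(("top",(222,155,305,212)),("scene",(210,163,290,235))):
    c=arm.read_camera(n)
    for t in (60,75): print(n,t,*dark(c["pixels"],box,t),sep="\n")
E
```

```text
top
60
(np.int32(31), np.float64(287.19), np.float64(164.84))
(np.int32(33), np.float64(260.94), np.float64(167.15))
(np.int32(34), np.float64(235.09), np.float64(169.15))
(np.int32(240), np.float64(288.88), np.float64(190.81))
(np.int32(238), np.float64(262.98), np.float64(193.11))
(np.int32(239), np.float64(237.08), np.float64(195.21))
top
75
(np.int32(36), np.float64(287.03), np.float64(164.92))
(np.int32(36), np.float64(261.08), np.float64(167.03))
(np.int32(39), np.float64(235.0), np.float64(169.0))
(np.int32(257), np.float64(288.75), np.float64(190.66))
(np.int32(256), np.float64(262.95), np.float64(192.94))
(np.int32(257), np.float64(237.14), np.float64(195.12))
(np.int32(47), np.float64(284.57), np.float64(209.79))
scene
60
(np.int32(22), np.float64(247.23), np.float64(171.41))
(np.int32(46), np.float64(282.24), np.float64(176.89))
(np.int32(177), np.float64(269.72), np.float64(183.79))
(np.int32(28), np.float64(234.96), np.float64(186.68))
(np.int32(41), np.float64(212.44), np.float64(192.59))
(np.int32(204), np.float64(258.82), np.float64(200.01))
(np.int32(36), np.float64(221.97), np.float64(200.39))
(np.int32(244), np.float64(246.32), np.float64(217.62))
scene
75
(np.int32(22), np.float64(263.82), np.float64(169.23))
(np.int32(29), np.float64(247.17), np.float64(171.38))
(np.int32(71), np.float64(282.0), np.float64(176.23))
(np.int32(191), np.float64(269.85), np.float64(183.59))
(np.int32(34), np.float64(234.91), np.float64(186.65))
(np.int32(47), np.float64(212.57), np.float64(192.38))
(np.int32(199), np.float64(275.81), np.float64(213.62))
(np.int32(218), np.float64(258.83), np.float64(199.83))
(np.int32(40), np.float64(221.92), np.float64(200.35))
(np.int32(256), np.float64(246.29), np.float64(217.44))
(np.int32(269), np.float64(220.68), np.float64(228.66))
```

```bash
python3 - <<'E'
from h import *
t=arm.read_camera("top");s=arm.read_camera("scene")
P={"Lc":((235.05,169.1),(221.95,200.37)),"Mc":((261,167.1),(234.93,186.67)),"Rc":((287.1,164.9),(247.2,171.4)),
"Lr":((237.1,195.2),(246.3,217.6)),"Mr":((262.97,193.1),(258.8,200)),"Rr":((288.8,190.8),(269.7,183.8))}
X={}
for k,(a,b) in P.items():
    X[k],e=tri([ray(t,a),ray(s,b)]);print(k,X[k].round(4),round(e,4))
v=X["Rr"]-X["Lr"];print(np.arctan2(-v[0],v[1])*1, np.degrees(np.arctan2(v[0],-v[1])),np.linalg.norm(v))
E
```

```text
Lc [0.654  0.0667 0.0876] 0.0
Mc [ 0.6633 -0.007   0.0761] 0.0003
Rc [ 0.6711 -0.0819  0.0762] 0.0003
Lr [0.5828 0.0602 0.0581] 0.0001
Mr [ 0.5902 -0.0143  0.0579] 0.0
Rr [ 0.5985 -0.0887  0.0584] 0.0004
-3.036850583430486 6.001278557591472 0.14971873404863312
```

Triangulated: the left cap is at z 0.088 and the other two at 0.076, so the left circuit is the tripped one. The console is turned +6°. Next I move above it with the fingers shut.

Call:
{"method": "jog_arm", "body": {
  "plan": [
    {"dx":-0.87,"dy":-0.73,"dz":0.0,"roll":-0.241,"fingers":0},
    {"dx":-0.87,"dy":-0.73,"dz":0.0,"roll":-0.241,"fingers":0},
    {"dx":-0.87,"dy":-0.73,"dz":0.0,"roll":-0.241,"fingers":0},
    {"dx":-0.87,"dy":-0.73,"dz":0.0,"roll":-0.241,"fingers":0},
    {"dx":-0.87,"dy":-0.73,"dz":0.0,"roll":-0.241,"fingers":0},
    {"dx":-0.87,"dy":-0.73,"dz":0.0,"roll":-0.241,"fingers":0},
    {"dx":-0.87,"dy":-0.73,"dz":0.0,"roll":-0.241,"fingers":0},
    {"dx":-0.87,"dy":-0.73,"dz":0.0,"roll":-0.241,"fingers":0},
    {"dx":-0.87,"dy":-0.73,"dz":0.0,"roll":-0.241,"fingers":0},
    {"dx":-0.87,"dy":-0.73,"dz":0.0,"roll":-0.241,"fingers":0},
    {"dx":-0.87,"dy":-0.73,"dz":0.0,"roll":-0.241,"fingers":0},
    {"dx":-0.87,"dy":-0.73,"dz":0.0,"roll":-0.241,"fingers":0},
    {"dx":-0.87,"dy":-0.73,"dz":0.0,"roll":-0.241,"fingers":0},
    {"dx":-0.87,"dy":-0.73,"dz":0.0,"roll":-0.241,"fingers":0},
    {"dx":-0.87,"dy":-0.73,"dz":0.0,"roll":-0.241,"fingers":0},
    {"dx":-0.87,"dy":-0.73,"dz":0.0,"roll":-0.241,"fingers":0},
    {"dx":-0.87,"dy":-0.73,"dz":0.0,"roll":-0.241,"fingers":0},
    {"dx":-0.87,"dy":-0.73,"dz":0.0,"roll":-0.241,"fingers":0},
    {"dx":-0.87,"dy":-0.73,"dz":0.0,"roll":-0.241,"fingers":0},
    {"dx":-0.87,"dy":-0.73,"dz":0.0,"roll":-0.241,"fingers":0}
  ]
}}

```text
clock: 1.97
position: [0.5589, 0.0644, 0.2053]
orientation: [-0.001, -0.053, 0.999, 0.001]
ft_force: [-1.4, -0.1, 0.3]
opening: 0.0005
grip_force: 0.0
```

```bash
python3 - <<'E'
from h import *
o=arm.get_obs();c=arm.read_camera("wrist");cv2.imwrite("pics/w1.png",c["pixels"])
from scipy.spatial.transform import Rotation as R
q=o["orientation"];print(o["clock"],o["position"],R.from_quat(np.r_[q[1:],q[0]]).as_matrix().round(4),o["ft_force"],o["opening"]);print(np.round(c["mount"],3))
E
```

```text
1.9667 [0.55892028 0.0643779  0.2053116 ] [[-0.9944 -0.1056 -0.0011]
 [-0.1056  0.9944  0.0013]
 [ 0.001   0.0014 -1.    ]] [-1.38327574 -0.05854434  0.31547806] 0.0005400334786764215
[[-0.001 -0.966 -0.258  0.074]
 [ 1.    -0.001 -0.     0.001]
 [ 0.    -0.258  0.966 -0.18 ]
 [ 0.     0.     0.     1.   ]]
```

View pics/w1.png

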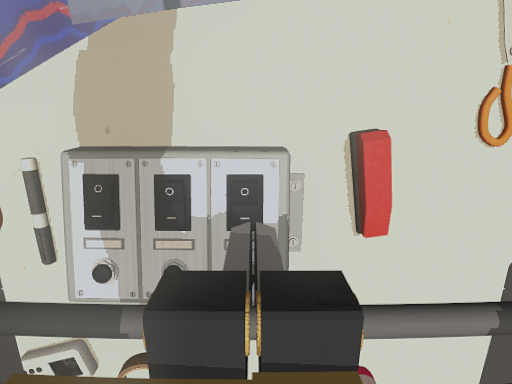

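The wrist view, with its top towards the robot, shows rockers at (100,202), (172,203) and (245,200). The tripped circuit is the right one, partly hidden by the shut fingers. I'll cross-check the rocker positions from this view.

```bash
python3 - <<'E'
from h import *
from scipy.spatial.transform import Rotation as R
o=arm.get_obs();c=arm.read_camera("wrist");q=o["orientation"]
T=np.eye(4);T[:3,:3]=R.from_quat(np.r_[q[1:],q[0]]).as_matrix();T[:3,3]=o["position"];T=T@c["mount"]
for b in dark(c["pixels"],(75,165,222,245),70,300):
    p,d=ray(c,b[1:],T);print(b,(p+d*(.058-p[2])/d[2]).round(4))
A=np.array([[-.9944,-.1056],[-.1056,.9944]])  # tool x,y axes as columns
ux=np.array([.9945,.105]);piv=np.array([.5828,.0602])
for s in(-.018,.013): 
    g=piv+ux*s;print(s,g.round(4),(A.T@(g-o["position"][:2])/.6).round(4))
g=np.array([.654,.0667]);print("cap",(A.T@(g-o["position"][:2])/.6).round(4))
E
```

```text
(np.int32(1240), np.float64(106.34), np.float64(202.47)) [ 0.5987 -0.085   0.058 ]
(np.int32(1195), np.float64(167.6), np.float64(206.82)) [ 0.5965 -0.0201  0.058 ]
-0.018 [0.5649 0.0583] [-0.0089 -0.0118]
0.013 [0.5957 0.0616] [-0.0605 -0.0118]
cap [-0.158  -0.0136]
```

Call:
{"method": "jog_arm", "body": {
  "plan": [
    {"dx":-0.009,"dy":-0.012,"dz":0.06},
    {"dx":-0.009,"dy":-0.012,"dz":0.11},
    {"dx":-0.009,"dy":-0.012,"dz":0.16},
    {"dx":-0.009,"dy":-0.012,"dz":0.2},
    {"dx":-0.009,"dy":-0.012,"dz":0.222},
    {"dx":-0.009,"dy":-0.012,"dz":0.228},
    {"dx":-0.009,"dy":-0.012,"dz":0.232},
    {"dx":-0.009,"dy":-0.012,"dz":0.235},
    {"dx":-0.009,"dy":-0.012,"dz":0.238},
    {"dx":-0.009,"dy":-0.012,"dz":0.238}
  ]
}}

```text
schema error: expected keys dx, dy, dz, roll, fingers
```

Call:
{"method": "jog_arm", "body": {
  "plan": [
    {"dx":-0.009,"dy":-0.012,"dz":0.06,"roll":0,"fingers":0},
    {"dx":-0.009,"dy":-0.012,"dz":0.11,"roll":0,"fingers":0},
    {"dx":-0.009,"dy":-0.012,"dz":0.16,"roll":0,"fingers":0},
    {"dx":-0.009,"dy":-0.012,"dz":0.2,"roll":0,"fingers":0},
    {"dx":-0.009,"dy":-0.012,"dz":0.222,"roll":0,"fingers":0},
    {"dx":-0.009,"dy":-0.012,"dz":0.228,"roll":0,"fingers":0},
    {"dx":-0.009,"dy":-0.012,"dz":0.232,"roll":0,"fingers":0},
    {"dx":-0.009,"dy":-0.012,"dz":0.235,"roll":0,"fingers":0},
    {"dx":-0.009,"dy":-0.012,"dz":0.238,"roll":0,"fingers":0},
    {"dx":-0.009,"dy":-0.012,"dz":0.238,"roll":0,"fingers":0}
  ]
}}

```text
clock: 2.9
position: [0.5663, 0.057, 0.0647]
orientation: [0.001, -0.052, 0.999, 0.001]
ft_force: [-4.0, 1.0, 8.7]
opening: 0.0009
grip_force: 4.7
```

Call:
{"method": "jog_arm", "body": {
  "plan": [
    {"dx":0,"dy":0,"dz":0.003,"roll":0,"fingers":0},
    {"dx":0,"dy":0,"dz":0.005,"roll":0,"fingers":0},
    {"dx":0,"dy":0,"dz":0.005,"roll":0,"fingers":0}
  ]
}}

```text
clock: 3.15
position: [0.5664, 0.057, 0.064]
orientation: [0.001, -0.052, 0.999, 0.001]
ft_force: [-9.3, 1.2, 27.0]
opening: 0.0006
grip_force: 14.2
```

Call:
{"method": "jog_arm", "body": {
  "plan": [
    {"dx":0,"dy":0,"dz":-0.04,"roll":0,"fingers":0},
    {"dx":0,"dy":0,"dz":-0.1,"roll":0,"fingers":0},
    {"dx":0.1,"dy":0,"dz":-0.15,"roll":0,"fingers":0},
    {"dx":0.15,"dy":0,"dz":-0.15,"roll":0,"fingers":0},
    {"dx":0.15,"dy":0,"dz":-0.15,"roll":0,"fingers":0}
  ]
}}

```text
clock: 3.57
position: [0.472, 0.0459, 0.1522]
orientation: [-0.0, -0.052, 0.999, -0.0]
ft_force: [-1.8, 0.0, -1.0]
opening: 0.0007
grip_force: 0.0
```

```bash
python3 - <<'E'
from h import *
b=arm.read_camera("scene")["pixels"][158:248,195:300];w=arm.read_camera("wrist")["pixels"]
cv2.imwrite("pics/w2.png",w)
b=cv2.resize(b,None,fx=4,fy=4,interpolation=2);w=cv2.resize(w[150:384,50:350],None,fx=1.2,fy=1.2)
im=np.zeros((360,790,3),np.uint8);im[:,:420]=b;im[:281,425:785]=w[:281];cv2.imwrite("pics/m2.png",im)
o=arm.get_obs();print(o["position"],o["ft_force"])
E
```

```text
[0.47514171 0.04640465 0.15175884] [0.62367869 0.2882167  0.20416534]
```

View pics/m2.png

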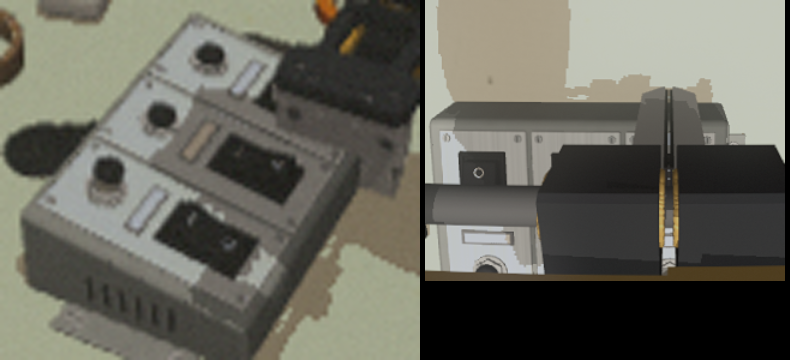

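The scene crop (left half) shows the tripped rocker at (207,240), and its far end now seems raised. I'll compare it with the first picture to be sure.

```bash
python3 - <<'E'
from h import *
a=cv2.imread("pics/scene0.png");b=arm.read_camera("scene")["pixels"]
f=lambda i,x,y:cv2.resize(np.clip(i[y-15:y+15,x-18:x+18].astype(float)*1.8,0,255).astype(np.uint8),None,fx=7,fy=7,interpolation=2)
cv2.imwrite("pics/cmp.png",np.hstack([f(a,246,216),f(b,246,216),f(a,270,184)]))
E
```

```text
(no output)
```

View pics/cmp.png

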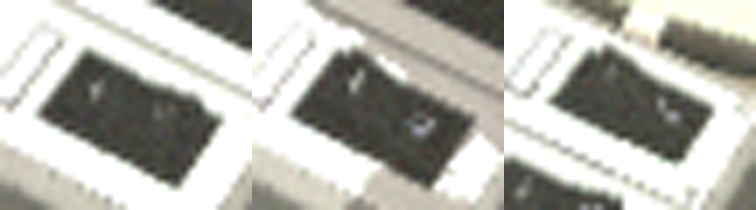

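Confirmed: the tripped rocker (middle tile) has flipped, and it now looks like the spare's OFF rocker (right tile). Next is the cap.

Call:
{"method": "jog_arm", "body": {
  "plan": [
    {"dx":-0.069,"dy":0.002,"dz":0,"roll":0,"fingers":0},
    {"dx":-0.138,"dy":0.002,"dz":0,"roll":0,"fingers":0},
    {"dx":-0.2,"dy":0.002,"dz":0,"roll":0,"fingers":0},
    {"dx":-0.26,"dy":0.002,"dz":0,"roll":0,"fingers":0},
    {"dx":-0.298,"dy":0.002,"dz":0,"roll":0,"fingers":0},
    {"dx":-0.298,"dy":0.002,"dz":0.03,"roll":0,"fingers":0},
    {"dx":-0.298,"dy":0.002,"dz":0.06,"roll":0,"fingers":0},
    {"dx":-0.298,"dy":0.002,"dz":0.085,"roll":0,"fingers":0},
    {"dx":-0.298,"dy":0.002,"dz":0.085,"roll":0,"fingers":0},
    {"dx":-0.298,"dy":0.002,"dz":0.085,"roll":0,"fingers":0}
  ]
}}

```text
clock: 4.55
position: [0.6551, 0.0664, 0.098]
orientation: [-0.0, -0.052, 0.999, 0.0]
ft_force: [-1.1, 0.0, 0.1]
opening: 0.0008
grip_force: 0.0
```

Call:
{"method": "jog_arm", "body": {
  "plan": [
    {"dx":0,"dy":0,"dz":0.008,"roll":0,"fingers":0},
    {"dx":0,"dy":0,"dz":0.014,"roll":0,"fingers":0},
    {"dx":-0.001,"dy":0,"dz":0.02,"roll":0,"fingers":0},
    {"dx":-0.002,"dy":0,"dz":0.025,"roll":0,"fingers":0},
    {"dx":-0.003,"dy":0,"dz":0.029,"roll":0,"fingers":0},
    {"dx":-0.003,"dy":0,"dz":0.032,"roll":0,"fingers":0},
    {"dx":-0.003,"dy":0,"dz":0.032,"roll":0,"fingers":0}
  ]
}}

```text
clock: 5.13
position: [0.6557, 0.0663, 0.0818]
orientation: [-0.0, -0.052, 0.999, 0.0]
ft_force: [-4.8, 0.5, 15.3]
opening: 0.0003
grip_force: 7.9
```

Call:
{"method": "jog_arm", "body": {
  "plan": [
    {"dx":0,"dy":0,"dz":0.003,"roll":0,"fingers":0},
    {"dx":0,"dy":0,"dz":0.003,"roll":0,"fingers":0},
    {"dx":0,"dy":0,"dz":0.003,"roll":0,"fingers":0}
  ]
}}

```text
clock: 5.38
position: [0.6558, 0.0664, 0.0814]
orientation: [0.0, -0.052, 0.999, 0.0]
ft_force: [-8.1, -0.7, 24.2]
opening: 0.0002
grip_force: 12.1
```

Call:
{"method": "jog_arm", "body": {
  "plan": [
    {"dx":0,"dy":0,"dz":-0.05,"roll":0,"fingers":0},
    {"dx":0,"dy":0,"dz":-0.1,"roll":0,"fingers":0},
    {"dx":0.07,"dy":0,"dz":-0.12,"roll":0,"fingers":0},
    {"dx":0.14,"dy":0,"dz":-0.12,"roll":0,"fingers":0},
    {"dx":0.2,"dy":0,"dz":-0.12,"roll":0,"fingers":0},
    {"dx":0.26,"dy":0,"dz":-0.12,"roll":0,"fingers":0},
    {"dx":0.3,"dy":0,"dz":-0.12,"roll":0,"fingers":0},
    {"dx":0.3,"dy":0,"dz":-0.12,"roll":0,"fingers":0},
    {"dx":0.3,"dy":0,"dz":-0.12,"roll":0,"fingers":0}
  ]
}}

```text
clock: 6.13
position: [0.4758, 0.0476, 0.1499]
orientation: [-0.0, -0.052, 0.999, -0.0]
ft_force: [0.1, -0.5, -0.6]
opening: 0.0006
grip_force: 0.0
```

```bash
python3 - <<'E'
from h import *
c=arm.read_camera("scene");t=arm.read_camera("top")
f=lambda i,x,y:cv2.resize(np.clip(i[y-15:y+15,x-18:x+18].astype(float)*1.8,0,255).astype(np.uint8),None,fx=7,fy=7,interpolation=2)
a=cv2.imread("pics/scene0.png")
cv2.imwrite("pics/cmp2.png",np.hstack([f(a,223,203),f(c["pixels"],223,203),f(c["pixels"],246,216)]))
for n,cc,b in(("top",t,(228,160,243,180)),("scene",c,(214,193,232,212))): print(n,dark(cc["pixels"],b,60,15))
o=arm.get_obs();print(o["clock"],o["position"],o["ft_force"])
E
```

```text
top [(np.int32(30), np.float64(235.07), np.float64(169.27))]
scene [(np.int32(34), np.float64(221.29), np.float64(203.5))]
6.2333 [0.47824374 0.04797152 0.14982006] [-5.80304726e-01  5.57003747e-04 -6.08892337e-01]
```

View pics/cmp2.png

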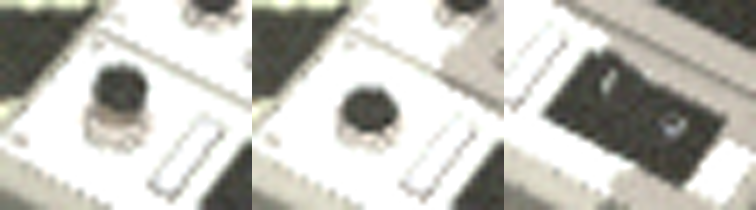

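The cap is home: no stem shows, and its mark in the scene view has dropped from row 200.4 to 203.5. The rocker is still off. Now I press its far half.

Call:
{"method": "jog_arm", "body": {
  "plan": [
    {"dx":-0.06,"dy":0.002,"dz":0,"roll":0,"fingers":0},
    {"dx":-0.12,"dy":0.002,"dz":0,"roll":0,"fingers":0},
    {"dx":-0.17,"dy":0.002,"dz":0,"roll":0,"fingers":0},
    {"dx":-0.2,"dy":0.002,"dz":0.02,"roll":0,"fingers":0},
    {"dx":-0.2,"dy":0.002,"dz":0.06,"roll":0,"fingers":0},
    {"dx":-0.2,"dy":0.002,"dz":0.1,"roll":0,"fingers":0},
    {"dx":-0.2,"dy":0.002,"dz":0.118,"roll":0,"fingers":0},
    {"dx":-0.2,"dy":0.002,"dz":0.124,"roll":0,"fingers":0},
    {"dx":-0.2,"dy":0.002,"dz":0.13,"roll":0,"fingers":0},
    {"dx":-0.2,"dy":0.002,"dz":0.135,"roll":0,"fingers":0},
    {"dx":-0.2,"dy":0.002,"dz":0.138,"roll":0,"fingers":0},
    {"dx":-0.2,"dy":0.002,"dz":0.138,"roll":0,"fingers":0}
  ]
}}

```text
clock: 7.23
position: [0.5966, 0.0614, 0.0682]
orientation: [0.001, -0.052, 0.999, 0.0]
ft_force: [-1.3, -0.1, 2.3]
opening: 0.0008
grip_force: 1.5
```

Call:
{"method": "jog_arm", "body": {
  "plan": [
    {"dx":0,"dy":0,"dz":0.003,"roll":0,"fingers":0},
    {"dx":0,"dy":0,"dz":0.006,"roll":0,"fingers":0},
    {"dx":0,"dy":0,"dz":0.008,"roll":0,"fingers":0},
    {"dx":0,"dy":0,"dz":0.008,"roll":0,"fingers":0},
    {"dx":0,"dy":0,"dz":0.008,"roll":0,"fingers":0}
  ]
}}

```text
clock: 7.65
position: [0.5968, 0.0614, 0.0674]
orientation: [0.001, -0.052, 0.999, 0.0]
ft_force: [-8.9, -1.2, 32.4]
opening: 0.0003
grip_force: 16.0
```

Call:
{"method": "jog_arm", "body": {
  "plan": [
    {"dx":0,"dy":0,"dz":-0.05,"roll":0,"fingers":0},
    {"dx":0,"dy":0,"dz":-0.1,"roll":0,"fingers":0},
    {"dx":0.07,"dy":0,"dz":-0.14,"roll":0,"fingers":0},
    {"dx":0.14,"dy":0,"dz":-0.14,"roll":0,"fingers":0},
    {"dx":0.2,"dy":0,"dz":-0.14,"roll":0,"fingers":0},
    {"dx":0.2,"dy":0,"dz":-0.14,"roll":0,"fingers":0},
    {"dx":0.2,"dy":0,"dz":-0.14,"roll":0,"fingers":0}
  ]
}}

```text
clock: 8.23
position: [0.474, 0.0485, 0.147]
orientation: [-0.001, -0.052, 0.999, -0.0]
ft_force: [1.9, 0.5, 0.2]
opening: 0.0003
grip_force: 0.0
```

```bash
python3 - <<'E'
from h import *
c=arm.read_camera("scene")["pixels"]
b=cv2.resize(np.clip(c[158:238,200:300].astype(float)*1.8,0,255).astype(np.uint8),None,fx=7,fy=7,interpolation=2)
cv2.imwrite("pics/end.png",b);o=arm.get_obs();print(o["clock"],o["position"],o["ft_force"])
E
```

```text
8.2833 [0.47696462 0.04895588 0.14718663] [ 0.10317459 -0.75153505  0.40472215]
```

View pics/end.png

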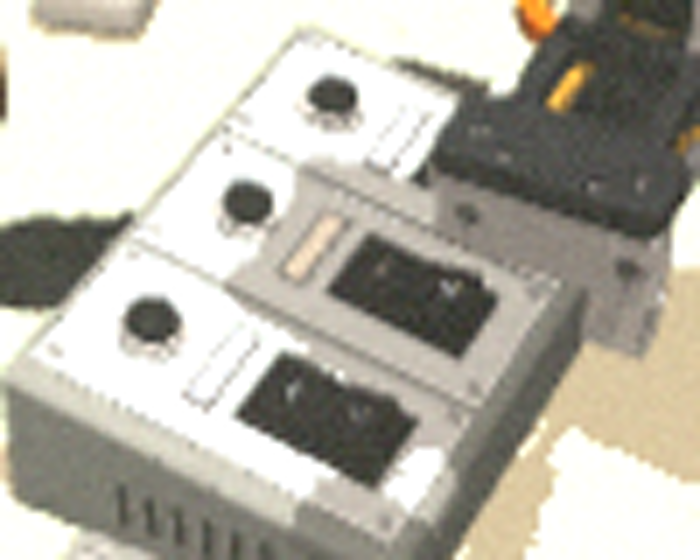

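The tripped rocker at (325,415) now looks like the running one at (415,295), so it is on. All three caps are home and the arm is clear, so I hand in.

```bash
python3 -c "
from bench import arm
print(arm.hand_in())"
```

```text
the job is handed in; nothing more can be done
None
```

I switched the tripped (left) circuit's rocker off, pressed its cap home, switched the rocker on again and handed the job in; the cameras confirmed each step, but no verdict came back.

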